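# Put the hole saws right on their peg stands

### The job

Put the hole saws in order: drop the worn, scorched-brown saw into the scrap funnel so that it falls down into its pipe; the red and the blue saw stand on each other's pegs, so change them over; and put the new yellow saw on the yellow peg that the worn one leaves. Each good saw must end standing teeth down over the peg of its own colour, flat on the plate, and the oil bottle must not be knocked over.

Things in the scene. Friction and masses are not known exactly. Their poses are not given: they have to be found in the camera images.
- saw_red: Red hole saw, an upside-down steel cup: outer diameter 57 mm, height 46 mm, wall 3 mm, closed top 5 mm thick with a small dark thread hole, open toothed rim below. 150 g. Origin: centre of the toothed rim, on the underside; z up through the closed top. At the start it stands teeth down over the peg of the blue stand.
- saw_blue: Blue hole saw, same build: outer diameter 44 mm, height 46 mm, wall 3 mm, top 5 mm thick, 110 g. Origin: centre of the toothed rim below. At the start it stands over the peg of the red stand.
- saw_worn: Worn hole saw, paint scorched off, dark brown all over: outer diameter 35 mm, height 46 mm, wall 3 mm, top 5 mm thick, 80 g. Origin: centre of the toothed rim below. At the start it stands over the peg of the yellow stand.
- saw_new: New yellow hole saw: outer diameter 35 mm, height 46 mm, wall 3 mm, top 5 mm thick, 80 g. Origin: centre of the toothed rim below. At the start it stands teeth down, over no peg, in a shallow cardboard tray (120 x 100 mm, lip 12 mm high, floor 3 mm thick).
- peg_red: Peg stand of the red saw, fixed to the bench: a red square plate 92 x 92 mm, its top 8 mm above the bench, with an upright steel peg in the middle, 12 mm diameter, round-nosed, 32 mm high above the plate. Origin: centre of the plate's underside, on the bench; z up along the peg, x and y along the plate's sides.
- peg_blue: Peg stand of the blue saw, as peg_red but with a blue plate. Fixed.
- peg_yellow: Peg stand of the yellow saw, as peg_red but with a yellow plate. Fixed.
- scrap_funnel: Scrap funnel, fixed: a galvanised funnel on an upright pipe with a square foot plate. The mouth is at 156 mm above the bench, 132 mm across outside and 124 mm inside; it narrows to a pipe of 66 mm inner diameter at 106 mm above the bench; the pipe is closed at the bottom, 11 mm above the bench. Origin: on the bench, on the axis of the pipe; z up.
- oil_bottle: White oil bottle with a green cap, 44 mm diameter, 120 mm high, 160 g, standing loose on the bench. Not to be knocked over. Origin: centre of its underside; z up.
Things that resemble listed ones, but are neither listed nor needed, are in the scene too. What is meant by the saw_worn is not white, and is the smaller of those in its own colour.

How it is judged:
At the end, for the whole second after the job is handed in: Red, blue and new yellow saw stand over the peg of their colour, flat on its plate (height 4 mm, tilt 0.08 rad, centre within 20, 15 and 12 mm of the peg, about the free play); the worn saw lies in the funnel's pipe (rim centre below 75 mm); the bottle stands; all released and at rest (horizontal distance between saw_red and peg_red below 0.02 m and z of saw_red in the frame of peg_red between 0.005 and 0.012 m and angle between the z axis of saw_red and the z axis of peg_red, either way round below 0.08 rad and linear speed of each of saw_red, saw_blue, saw_new, saw_worn below 0.02 m/s and horizontal distance between saw_blue and peg_blue below 0.015 m and z of saw_blue in the frame of peg_blue between 0.005 and 0.012 m and angle between the z axis of saw_blue and the z axis of peg_blue, either way round below 0.08 rad and horizontal distance between saw_new and peg_yellow below 0.012 m and z of saw_new in the frame of peg_yellow between 0.005 and 0.012 m and angle between the z axis of saw_new and the z axis of peg_yellow, either way round below 0.08 rad and horizontal distance between saw_worn and scrap_funnel below 0.036 m and z of saw_worn in the frame of scrap_funnel below 0.075 m and angle between oil_bottle's own z axis and vertical below 0.15 rad); the robot touches nothing.
It fails at once if the oil bottle is knocked over (angle between oil_bottle's own z axis and vertical above 0.5 rad).
It also fails if it takes over 122 s, if anything falls off the work surface, if the arm or the gripper's body presses on something with over 40 N, if the wrist force passes 120 N, or if a joint passes its speed limit or range.

### The arm

A 6-joint arm with a two-finger parallel gripper is mounted at the origin on the work surface. World frame = base frame: x ahead of the robot, y to its left, z up, the work surface at z = 0. Lengths are in m, angles in rad, forces in N, time in s.
With the tool pointing down it reaches from about 0.4 to 0.925 m from the base axis. Payload 12.5 kg.
Tool frame: the origin (TCP) lies midway between the tips of the shut fingers; the grasp point (between the pads) lies 19 mm behind it (r.pinch_z is the distance from the TCP to the grasp point, in m); z points along the fingers, y is the line along which they close (so a half turn about z gives the same grasp; the last joint's range is limited). The gripper opens to 95 mm and grips with 3 to 60 N. Pads are 20 mm wide; open, the fingers measure 119 mm over their backs; the gripper's body (75 mm by 180 mm) begins 59 mm behind the grasp point.
Start: joints at [1.226, 0.491, 1.559, -0, 1.092, -0.106], TCP at [0.148, 0.607, 0.215] pointing down, gripper open.
Joint ranges: [-3.1, 3.1], [-0.84, 2.19], [0.05, 2.79], [-1.13, 4.28], [0.06, 2.93], [-2.69, 2.69]. Speed limits (rad/s): [2.22, 2.22, 2.79, 3.14, 3.14, 3.14].

### API

Orientations are given as a 3x3 rotation matrix whose columns are the frame's x, y, z axes.
In Python, from bench import r, eyes gives the robot as it stands. The module is installed in compiled form; this text tells all that it offers.
- The arm moves only by the tool move_arm, never from a script. Its argument "deltas" is one flat list of numbers, 7 for each row, row after row: the shift along the world's x, y, z in fractions of the full range, 1 being 0.8 m, then the turn, a rotation vector about the world's x, y, z in parts of the range, where 1.0 means 180 degrees, then the finger opening in cm, from 0 to 9.51. A call has 1 to 8 rows; each row is the pose to reach, as a shift and turn from the pose commanded when the call began; what a row does not reach only later rows make up. A row lasts 1/10 s, in which the tool goes at most 50 mm and 8.59 degrees, less where a joint would pass 70% of its speed; a pose out of reach is approached as far as the arm can. Shift and turn numbers lie between -1 and 1, and a call with a number outside is refused. A call with a gripper value outside its range is refused whole. The fingers move at their own pace and stop on an object; "force" is the grip in N (left out, the last holds). Time passes only in rows, so rows that repeat a pose let the fingers close. It gives the time, the measured TCP pose, the force, the opening and the grip force at its end, in the units of the state.
- r.sense(): the state, without advancing time (a new reading comes with each control period).
- eyes.snapshot(name): name is "scene" or "top"; returns a dict with "image" (480x640x3 uint8, red, green, blue), "fov_y" (degrees; the focal length in pixels is half the picture's height over the tangent of half this angle, whatever the lens; pixels are square), "cx", "cy" (the principal point, pixels), "rvec" (rotation vector, rad) and "tvec" (3), from world to camera coordinates, as OpenCV has them. Camera axes: x right, y down, z forward; pixel columns grow to the right and rows downward; lengths in m; the calibration is good to about 2 mm. A picture is of the moment at which its call begins. There is no depth.
- r.hand_in(): hands the job in; it is judged then, once.
The state is a dict: "t": time; "qpos": joint angles; "qd": joint speeds; "tau": joint torques, N m; "ee_pos": TCP position; "eef_rot": TCP orientation; "ft_force": force on the tool from outside, world axes, zero at the start; "ft_torque": the same for the moment, N m; "width": finger opening in m; "finger_force": force on a finger pad.
Only numpy, scipy, OpenCV 4.12 (cv2) and the standard library are available. Lean on these libraries where they do the work, as an engineer would, in place of code of your own. Each camera call takes 0.05 s, during which the arm holds its last target. There are 200 camera calls.

## Working session

There is one attempt and no reset: what is moved stays moved. The work goes in short steps, Python scripts to look and compute and a tool call to move; the robot and the scene stay as the last step left them, time stands still between calls to the robot, and variables do not carry over. Pictures are saved under pics/ and viewed, at most 14 in all, crops included, and the job is handed in when it is done.

Besides the shell and the picture viewer there is one more tool, called after ">>>" in YAML: its name, and indented under it one key for each argument. move_arm: Moves the arm, as the interface text tells. Its arguments: {"type":"object","properties":{"deltas":{"type":"array"},"force":{"type":"number"}},"required":["deltas"]}

```bash
mkdir -p pics; python3 - <<'E'
from bench import r, eyes
import cv2,pickle
for n in("scene","top"):
    s=eyes.snapshot(n); pickle.dump(s,open(f"{n}.pkl","wb"))
    cv2.imwrite(f"pics/{n}0.png",s["image"][:,:,::-1]); print({k:v for k,v in s.items() if k!="image"})
s=r.sense();print(s["t"],s["ee_pos"],s["eef_rot"],s["width"],r.pinch_z)
E
```

```text
{'fov_y': 48.38376292261668, 'cx': 310.251525298829, 'cy': 244.8631323509964, 'rvec': array([ 2.04879014,  1.26203315, -0.51503393]), 'tvec': array([-0.24723816, -0.30512432,  1.57147201])}
{'fov_y': 42.16644111752976, 'cx': 315.29367367217867, 'cy': 234.30714226376188, 'rvec': array([ 2.13551119, -2.09757515,  0.19236597]), 'tvec': array([-0.01226128,  0.56312176,  1.32871656])}
0.1 [0.1477314  0.60707916 0.21413932] [[-9.71632044e-01  2.36497502e-01 -3.20694498e-04]
 [ 2.36497699e-01  9.71631629e-01 -9.03228613e-04]
 [ 9.79856067e-05 -9.53449374e-04 -9.99999541e-01]] 0.09525443396951982 0.0188
```

View pics/scene0.png

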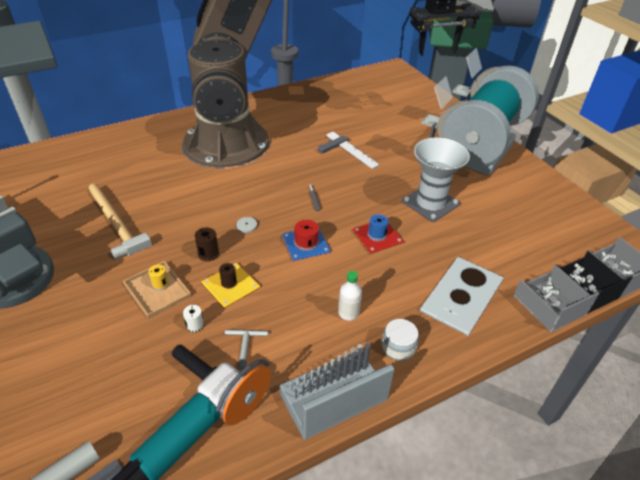

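View pics/top0.png

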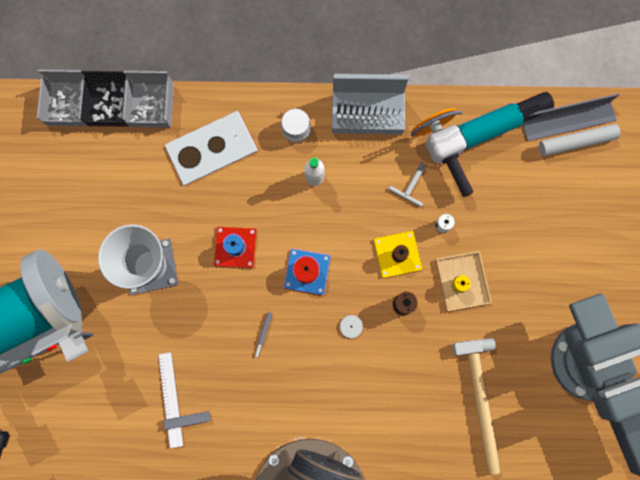

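```bash
cat > h.py <<'E'
import numpy as np,cv2
def cam(s):
    R=cv2.Rodrigues(s["rvec"])[0]; f=240/np.tan(np.radians(s["fov_y"])/2)
    return R,-R.T@s["tvec"],f
def plane(s,px,z):
    R,C,f=cam(s); px=np.atleast_2d(px).astype(float)
    d=np.c_[(px[:,0]-s["cx"])/f,(px[:,1]-s["cy"])/f,np.ones(len(px))]@R
    return (C+d*((z-C[2])/d[:,2])[:,None])
def proj(s,P):
    f=cam(s)[2];K=np.array([[f,0,s["cx"]],[0,f,s["cy"]],[0,0,1]])
    return cv2.projectPoints(np.atleast_2d(np.float64(P)),s["rvec"],s["tvec"],K,None)[0][:,0]
HUE=dict(red=(0,6),red2=(174,180),blue=(100,125),yellow=(22,32))
def mask(s,c,roi,smin=150,vmin=60):
    h=cv2.cvtColor(s["image"],cv2.COLOR_RGB2HSV);lo,hi=HUE[c]
    m=cv2.inRange(h,(lo,smin,vmin),(hi,255,255))
    if c=="red": m|=mask(s,"red2",roi,smin,vmin)
    x0,y0,x1,y1=roi;o=np.zeros_like(m);o[y0:y1,x0:x1]=m[y0:y1,x0:x1];return o
def big(m):
    return max(cv2.findContours(m,cv2.RETR_EXTERNAL,cv2.CHAIN_APPROX_NONE)[0],key=cv2.contourArea)
E
python3 - <<'E'
import pickle,cv2,numpy as np
from h import *
t=pickle.load(open("top.pkl","rb"));s=pickle.load(open("scene.pkl","rb"))
print("C",cam(t)[1],cam(s)[1])
P={"red":(205,218,265,278),"blue":(275,240,340,305),"yellow":(365,222,430,285)}
for c,roi in P.items():
    (u,v),wh,a=cv2.minAreaRect(big(mask(t,c,roi)));box=cv2.boxPoints(((u,v),wh,a))
    w=plane(t,box,.008);print("plate",c,(u,v),plane(t,(u,v),.008)[0].round(4),[round(float(np.linalg.norm(w[i]-w[i-1])),4) for i in range(4)])
S={"red":(275,240,340,305,.054),"blue":(205,218,265,278,.054),"yellow":(440,265,485,305,.049)}
for c,(*roi,z) in S.items():
    k=big(mask(t,c,roi));(u,v),rad=cv2.minEnclosingCircle(k)
    w=plane(t,k[:,0],z);lo,hi=w.min(0),w.max(0);print("saw",c,(u,v),rad,plane(t,(u,v),z)[0].round(4),"span",(hi-lo)[:2].round(4))
# dark browns
h=cv2.cvtColor(t["image"],cv2.COLOR_RGB2HSV);dk=cv2.inRange(h,(0,0,0),(180,255,75))
for n,roi in dict(worn=(385,238,418,270),decoy=(385,285,425,325)).items():
    m=np.zeros_like(dk);x0,y0,x1,y1=roi;m[y0:y1,x0:x1]=dk[y0:y1,x0:x1];k=big(m)
    w=plane(t,k[:,0],.054);print(n,cv2.minEnclosingCircle(k),w.min(0).round(4),w.max(0).round(4))
im=t["image"][:,:,::-1]
tiles=[cv2.resize(im[y-30:y+30,x-40:x+40],(400,300),interpolation=cv2.INTER_CUBIC) for x,y in((307,268),(235,246),(400,253),(462,283))]
cv2.imwrite("pics/c1.png",np.vstack([np.hstack(tiles[:2]),np.hstack(tiles[2:])]))
print("funnel", plane(t,(131,256),.156),"bottle",plane(t,(314,162),.12))
E
```

```text
C [ 0.30073635 -0.01813931  1.41137265] [ 1.29765089 -0.39805765  0.88397066]
plate red (234.6132354736328, 246.9713592529297) [0.5394 0.1825 0.008 ] [0.0898, 0.0917, 0.0909, 0.0916]
plate blue (306.66217041015625, 271.52703857421875) [0.4857 0.0164 0.008 ] [0.0873, 0.0884, 0.0883, 0.0881]
plate yellow (397.490234375, 253.78781127929688) [ 0.5301 -0.1899  0.008 ] [0.094, 0.0954, 0.0943, 0.0943]
saw red (305.72222900390625, 269.45556640625) 12.749650955200195 [0.4842 0.0174 0.054 ] span [0.0555 0.053 ]
saw blue (233.6842041015625, 244.98684692382812) 10.134456634521484 [0.536  0.1782 0.054 ] span [0.0428 0.0427]
saw yellow (461.0, 284.0) 9.486932754516602 [ 0.4588 -0.3234  0.049 ] span [0.0355 0.0397]
worn ((398.0, 255.5), 6.103377819061279) [ 0.5065 -0.1963  0.054 ] [ 0.5265 -0.1721  0.054 ]
decoy ((401.5, 305.0), 9.708344459533691) [ 0.3906 -0.204   0.054 ] [ 0.4273 -0.1738  0.054 ]
funnel [[0.49187451 0.37268739 0.156     ]] bottle [[0.70960614 0.00282966 0.12      ]]
```

View pics/c1.png

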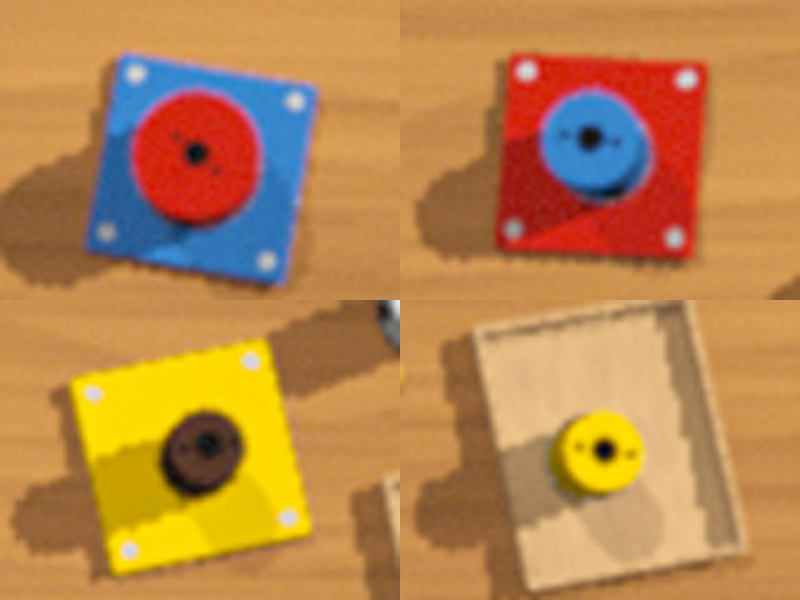

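```bash
python3 - <<'E'
import pickle
from h import *
t=pickle.load(open("top.pkl","rb"));s=pickle.load(open("scene.pkl","rb"))
for n,p,z in [("red",(306,268.2),.054),("blue",(232.8,243),.054),("worn",(401.2,251.6),.054),("new",(462.4,282.6),.049),("pegR",(234.7,246.7),.008),("pegB",(306.7,271.3),.008),("pegY",(397.6,253.8),.008),("funnel",(132,256.5),.156)]:
    w=plane(t,p,z)[0];print(n,w.round(4),"scene px",proj(s,w).round(1))
# scene check: saw hole/centre pixels by mask
for c,roi in dict(red=(290,215,325,250),blue=(365,210,392,240),yellow=(145,258,172,292)).items():
    k=big(mask(s,c,roi));print(c,cv2.boundingRect(k))
im=s["image"][:,:,::-1]
tiles=[cv2.resize(im[y-30:y+30,x-40:x+40],(400,300),interpolation=cv2.INTER_CUBIC) for x,y in((307,230),(378,225),(230,275),(158,275))]
cv2.imwrite("pics/c2.png",np.vstack([np.hstack(tiles[:2]),np.hstack(tiles[2:])]))
E
```

```text
red [0.487  0.0168 0.054 ] scene px [[305.9 226. ]]
blue [0.5405 0.1804 0.054 ] scene px [[378.5 219. ]]
worn [ 0.5276 -0.1924  0.054 ] scene px [[226.6 266.8]]
new [ 0.4619 -0.3265  0.049 ] scene px [[156.4 268.7]]
pegR [0.5401 0.1824 0.008 ] scene px [[377.1 233. ]]
pegB [0.4863 0.0163 0.008 ] scene px [[305.4 240.2]]
pegY [ 0.5301 -0.1901  0.008 ] scene px [[230.  281.7]]
funnel [0.4909 0.3706 0.156 ] scene px [[439.3 151.2]]
red (294, 220, 25, 28)
blue (370, 216, 17, 22)
yellow (149, 265, 18, 23)
```

View pics/c2.png

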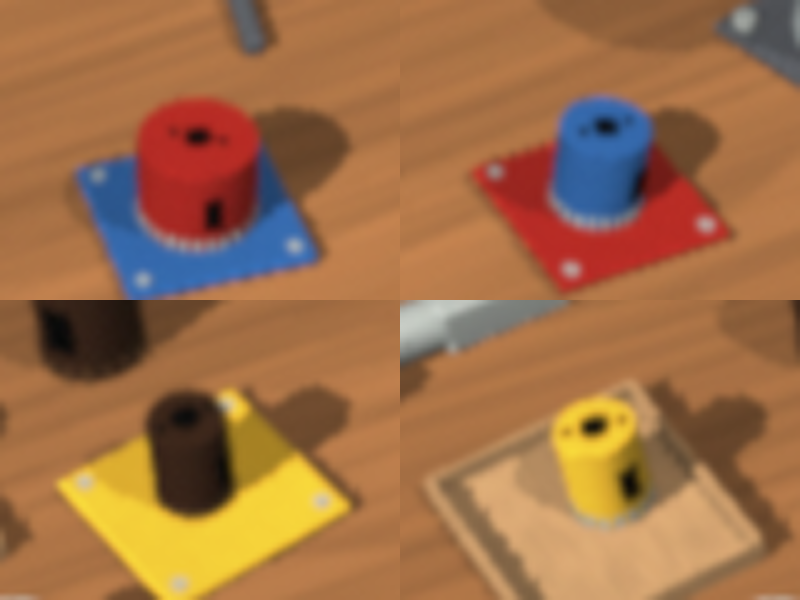

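The manual's scale: shifts go in shares of 0.8 m and turns go in shares of 180 degrees. Converting my numbers, -36 cm / 80 = -0.45, 30 cm / 80 = 0.375.

>>> move_arm:
  deltas: [0.375, -0.45, 0, 0, 0, 0, 7, 0.375, -0.45, 0, 0, 0, 0, 7, 0.375, -0.45, 0, 0, 0, 0, 7, 0.375, -0.45, 0, 0, 0, 0, 7, 0.375, -0.45, 0, 0, 0, 0, 7, 0.375, -0.45, 0, 0, 0, 0, 7, 0.375, -0.45, 0, 0, 0, 0, 7, 0.375, -0.45, 0, 0, 0, 0, 7]
  force: 25

```text
t: 0.9
ee_pos: [0.4048, 0.2982, 0.2146]
eef_rot: [[-0.972, 0.236, -0.0], [0.236, 0.972, 0.0], [0.0, 0.0, -1.0]]
ft_force: [0.9, 0.6, -0.4]
width: 0.0704
finger_force: 0.0
```

Converted, -49 cm / 80 = -0.6125, 12.4 cm / 80 = 0.155.

>>> move_arm:
  deltas: [0.155, -0.6125, -0.0625, 0, 0, 0, 7, 0.155, -0.6125, -0.0625, 0, 0, 0, 7, 0.155, -0.6125, -0.0625, 0, 0, 0, 7, 0.155, -0.6125, -0.0625, 0, 0, 0, 7, 0.155, -0.6125, -0.0625, 0, 0, 0, 7, 0.155, -0.6125, -0.0625, 0, 0, 0, 7, 0.155, -0.6125, -0.0625, 0, 0, 0, 7, 0.155, -0.6125, -0.0625, 0, 0, 0, 7]

```text
t: 1.7
ee_pos: [0.5016, -0.088, 0.175]
eef_rot: [[-0.972, 0.237, -0.0], [0.237, 0.972, 0.0], [0.0, 0.0, -1.0]]
ft_force: [0.8, 1.0, 0.7]
width: 0.0699
finger_force: 0.0
```

Converted, -10.4 cm / 80 = -0.13, -8.5 cm / 80 = -0.1063.

>>> move_arm:
  deltas: [0.0325, -0.13, -0.05, 0, 0, 0, 7, 0.0325, -0.13, -0.075, 0, 0, 0, 7, 0.0325, -0.13, -0.1063, 0, 0, 0, 7, 0.0325, -0.13, -0.1063, 0, 0, 0, 7, 0.0325, -0.13, -0.1063, 0, 0, 0, 7, 0.0325, -0.13, -0.1063, 0, 0, 0, 7]

```text
t: 2.3
ee_pos: [0.5279, -0.1891, 0.0917]
eef_rot: [[-0.972, 0.236, 0.001], [0.236, 0.972, -0.0], [-0.001, -0.0, -1.0]]
ft_force: [0.2, -0.4, 0.2]
width: 0.07
finger_force: 0.0
```

Converted, -7 cm / 80 = -0.0875, -5.5 cm / 80 = -0.0688.

>>> move_arm:
  deltas: [0, -0.0038, -0.0375, 0, 0, 0, 7, 0, -0.0038, -0.0688, 0, 0, 0, 7, 0, -0.0038, -0.0875, 0, 0, 0, 7, 0, -0.0038, -0.0875, 0, 0, 0, 7, 0, -0.0038, -0.0875, 0, 0, 0, 2.5, 0, -0.0038, -0.0875, 0, 0, 0, 2.5, 0, -0.0038, -0.0875, 0, 0, 0, 2.5, 0, -0.0038, -0.0875, 0, 0, 0, 2.5]

```text
t: 3.1
ee_pos: [0.5279, -0.193, 0.0211]
eef_rot: [[-0.972, 0.236, 0.001], [0.236, 0.972, -0.0], [-0.001, -0.0, -1.0]]
ft_force: [0.8, 0.3, -0.6]
width: 0.0439
finger_force: 0.0
```

Converted, 17 cm / 80 = 0.2125, 12 cm / 80 = 0.15.

>>> move_arm:
  deltas: [0, 0, 0, 0, 0, 0, 2.5, 0, 0, 0, 0, 0, 0, 2.5, 0, 0, 0, 0, 0, 0, 2.5, 0, 0, 0, 0, 0, 0, 2.5, 0, 0, 0.05, 0, 0, 0, 2.5, 0, 0, 0.1, 0, 0, 0, 2.5, 0, 0, 0.15, 0, 0, 0, 2.5, 0, 0, 0.2125, 0, 0, 0, 2.5]

```text
t: 3.9
ee_pos: [0.5267, -0.1926, 0.1909]
eef_rot: [[-0.972, 0.237, -0.002], [0.237, 0.972, 0.001], [0.002, 0.001, -1.0]]
ft_force: [0.8, -0.3, -1.1]
width: 0.0354
finger_force: 25.0
```

Converted, 56.3 cm / 80 = 0.7038, -3.7 cm / 80 = -0.0463.

>>> move_arm:
  deltas: [-0.0463, 0.7038, 0.0375, 0, 0, 0, 2.5, -0.0463, 0.7038, 0.0375, 0, 0, 0, 2.5, -0.0463, 0.7038, 0.0375, 0, 0, 0, 2.5, -0.0463, 0.7038, 0.0375, 0, 0, 0, 2.5, -0.0463, 0.7038, 0.0375, 0, 0, 0, 2.5, -0.0463, 0.7038, 0.0375, 0, 0, 0, 2.5, -0.0463, 0.7038, 0.0375, 0, 0, 0, 2.5, -0.0463, 0.7038, 0.0375, 0, 0, 0, 2.5]

```text
t: 4.7
ee_pos: [0.5007, 0.2076, 0.2116]
eef_rot: [[-0.972, 0.237, -0.0], [0.237, 0.972, -0.0], [0.0, -0.0, -1.0]]
ft_force: [1.6, -0.2, -1.0]
width: 0.0353
finger_force: 25.0
```

>>> move_arm:
  deltas: [-0.0125, 0.2025, 0.0063, 0, 0, 0, 2.5, -0.0125, 0.2025, 0.0063, 0, 0, 0, 2.5, -0.0125, 0.2025, 0.0063, 0, 0, 0, 2.5, -0.0125, 0.2025, 0.0063, 0, 0, 0, 2.5, -0.0125, 0.2025, 0.0063, 0, 0, 0, 2.5, -0.0125, 0.2025, 0.0063, 0, 0, 0, 2.5]

```text
t: 5.3
ee_pos: [0.4912, 0.3668, 0.2161]
eef_rot: [[-0.972, 0.236, -0.001], [0.236, 0.972, -0.001], [0.001, -0.001, -1.0]]
ft_force: [0.5, -0.1, -1.0]
width: 0.0354
finger_force: 25.0
```

```bash
python3 - <<'E'
from bench import r, eyes
import cv2,numpy as np
a=eyes.snapshot("scene")["image"][90:240,350:550,::-1];b=eyes.snapshot("top")["image"][180:330,40:240,::-1]
cv2.imwrite("pics/f1.png",cv2.resize(np.hstack([a,b]),(800,300),interpolation=cv2.INTER_CUBIC));print(r.sense()["ee_pos"])
E
```

```text
[0.49164291 0.3661912  0.21647904]
```

View pics/f1.png

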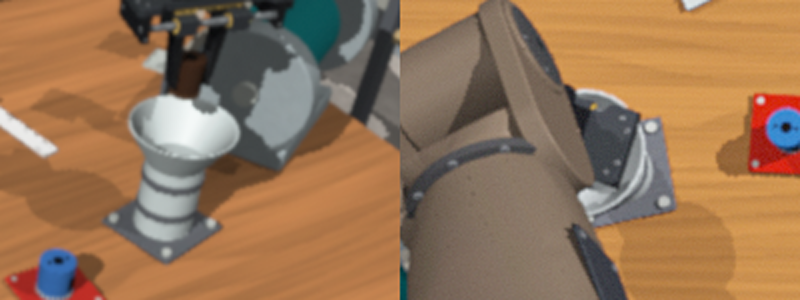

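The saw hangs above the mouth of the funnel (scene crop: saw about (187,75), mouth (184,125)). I'll lower it and let go.

Converted, -7.6 cm / 80 = -0.095, -4 cm / 80 = -0.05.

>>> move_arm:
  deltas: [0, 0.0063, 0, 0, 0, 0, 2.5, 0, 0.0063, -0.05, 0, 0, 0, 2.5, 0, 0.0063, -0.095, 0, 0, 0, 2.5, 0, 0.0063, -0.095, 0, 0, 0, 2.5, 0, 0.0063, -0.095, 0, 0, 0, 5, 0, 0.0063, -0.095, 0, 0, 0, 5, 0, 0.0063, -0.095, 0, 0, 0, 5, 0, 0.0063, -0.095, 0, 0, 0, 5]

```text
t: 6.2
ee_pos: [0.4918, 0.3729, 0.1419]
eef_rot: [[-0.972, 0.237, 0.002], [0.237, 0.972, 0.001], [-0.002, 0.002, -1.0]]
ft_force: [0.5, -0.6, -0.0]
width: 0.0499
finger_force: 0.0
```

Converted, -50 cm / 80 = -0.625, 9 cm / 80 = 0.1125.

>>> move_arm:
  deltas: [0, 0, 0.05, 0, 0, 0, 5, 0, 0, 0.1125, 0, 0, 0, 5, -0.025, -0.625, 0.1125, 0, 0, 0, 7, -0.025, -0.625, 0.1125, 0, 0, 0, 7, -0.025, -0.625, 0.1125, 0, 0, 0, 7, -0.025, -0.625, 0.1125, 0, 0, 0, 7, -0.025, -0.625, 0.1125, 0, 0, 0, 7, -0.025, -0.625, 0.1125, 0, 0, 0, 7]

```text
t: 7.0
ee_pos: [0.479, 0.0711, 0.2314]
eef_rot: [[-0.972, 0.236, 0.002], [0.236, 0.972, 0.0], [-0.002, 0.0, -1.0]]
ft_force: [0.7, 0.4, 0.1]
width: 0.0701
finger_force: 0.0
```

```bash
python3 - <<'E'
from bench import r, eyes
import cv2,numpy as np
a=eyes.snapshot("scene")["image"][90:240,350:550,::-1];b=eyes.snapshot("top")["image"][180:330,40:240,::-1]
cv2.imwrite("pics/f2.png",cv2.resize(np.hstack([a,b]),(800,300),interpolation=cv2.INTER_CUBIC));print(r.sense()["ee_pos"])
E
```

```text
[0.47927965 0.06844981 0.23138103]
```

View pics/f2.png

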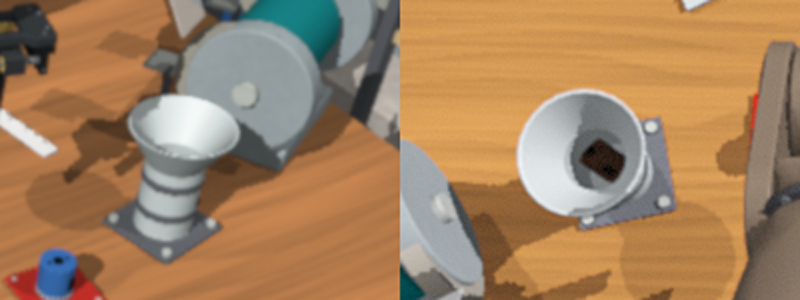

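The worn saw lies in the pipe (brown block at (602,160) in the top crop). Next is the new saw.

Converted, -39.5 cm / 80 = -0.4938, -1.7 cm / 80 = -0.0213.

>>> move_arm:
  deltas: [-0.0213, -0.4938, -0.1, 0, 0, 0, 7, -0.0213, -0.4938, -0.1, 0, 0, 0, 7, -0.0213, -0.4938, -0.1, 0, 0, 0, 7, -0.0213, -0.4938, -0.1, 0, 0, 0, 7, -0.0213, -0.4938, -0.1, 0, 0, 0, 7, -0.0213, -0.4938, -0.1, 0, 0, 0, 7, -0.0213, -0.4938, -0.1, 0, 0, 0, 7, -0.0213, -0.4938, -0.1, 0, 0, 0, 7]

```text
t: 7.9
ee_pos: [0.4627, -0.3205, 0.1514]
eef_rot: [[-0.972, 0.236, 0.001], [0.236, 0.972, -0.001], [-0.001, -0.0, -1.0]]
ft_force: [1.3, -0.6, -0.3]
width: 0.0699
finger_force: 0.0
```

>>> move_arm:
  deltas: [0, 0, 0, 0, 0, 0, 7, 0, 0, 0, 0, 0, 0, 7]

```text
t: 8.1
ee_pos: [0.4625, -0.319, 0.1511]
eef_rot: [[-0.971, 0.238, -0.0], [0.238, 0.971, 0.001], [0.0, 0.001, -1.0]]
ft_force: [0.3, 0.1, -0.8]
width: 0.07
finger_force: 0.0
```

Converted, -13.2 cm / 80 = -0.165, -11 cm / 80 = -0.1375.

>>> move_arm:
  deltas: [0, -0.0088, -0.05, 0, 0, 0, 7, 0, -0.0088, -0.1, 0, 0, 0, 7, 0, -0.0088, -0.1375, 0, 0, 0, 7, 0, -0.0088, -0.165, 0, 0, 0, 7, 0, -0.0088, -0.165, 0, 0, 0, 7, 0, -0.0088, -0.165, 0, 0, 0, 2.5, 0, -0.0088, -0.165, 0, 0, 0, 2.5, 0, -0.0088, -0.165, 0, 0, 0, 2.5]

```text
t: 8.9
ee_pos: [0.4632, -0.3259, 0.0207]
eef_rot: [[-0.972, 0.236, 0.002], [0.236, 0.972, -0.001], [-0.002, -0.001, -1.0]]
ft_force: [-0.1, -0.3, 0.2]
width: 0.0513
finger_force: 0.0
```

>>> move_arm:
  deltas: [0, 0, 0, 0, 0, 0, 2.5, 0, 0, 0, 0, 0, 0, 2.5, 0, 0, 0, 0, 0, 0, 2.5, 0, 0, 0, 0, 0, 0, 2.5, 0, 0, 0, 0, 0, 0, 2.5]

```text
t: 9.4
ee_pos: [0.4627, -0.3259, 0.0197]
eef_rot: [[-0.972, 0.237, 0.001], [0.237, 0.972, -0.0], [-0.001, -0.0, -1.0]]
ft_force: [-1.1, 1.4, 6.5]
width: 0.034
finger_force: 25.0
```

Converted, 13.6 cm / 80 = 0.17, 10 cm / 80 = 0.125.

>>> move_arm:
  deltas: [0, 0, 0.05, 0, 0, 0, 2.5, 0, 0, 0.1, 0, 0, 0, 2.5, 0, 0, 0.125, 0, 0, 0, 2.5, 0.085, 0.17, 0.125, 0, 0, 0, 2.5, 0.085, 0.17, 0.125, 0, 0, 0, 2.5, 0.085, 0.17, 0.125, 0, 0, 0, 2.5, 0.085, 0.17, 0.125, 0, 0, 0, 2.5, 0.085, 0.17, 0.125, 0, 0, 0, 2.5]

```text
t: 10.2
ee_pos: [0.5307, -0.1888, 0.1191]
eef_rot: [[-0.972, 0.234, -0.0], [0.234, 0.972, 0.0], [0.0, 0.0, -1.0]]
ft_force: [-0.3, -0.6, -0.9]
width: 0.0342
finger_force: 25.0
```

```bash
python3 - <<'E'
from bench import r, eyes
import cv2,numpy as np
a=eyes.snapshot("scene")["image"][190:310,130:330,::-1]
cv2.imwrite("pics/n1.png",cv2.resize(a,(800,480),interpolation=cv2.INTER_CUBIC));print(r.sense()["ee_pos"],r.sense()["width"])
E
```

```text
[ 0.53034533 -0.18980773  0.11904933] 0.03441757898544994
```

View pics/n1.png

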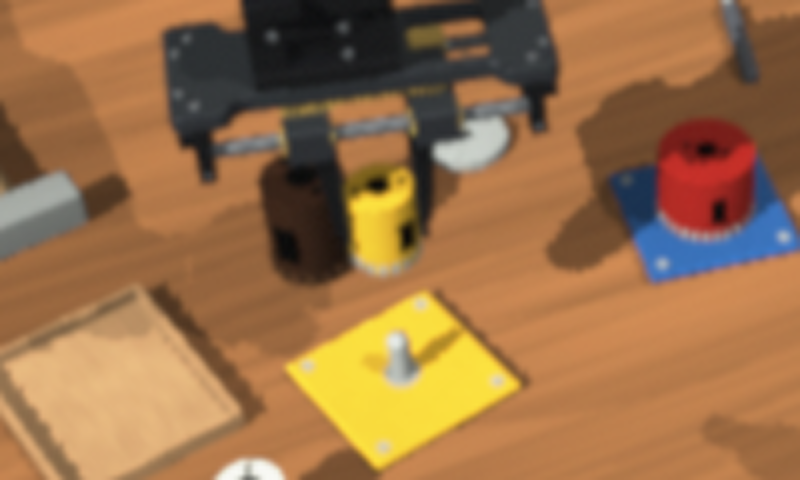

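Converted, -9.3 cm / 80 = -0.1163, -8 cm / 80 = -0.1.

>>> move_arm:
  deltas: [0, 0, -0.05, 0, 0, 0, 2.5, 0, 0, -0.075, 0, 0, 0, 2.5, 0, 0, -0.1, 0, 0, 0, 2.5, 0, 0, -0.1163, 0, 0, 0, 2.5, 0, 0, -0.1163, 0, 0, 0, 2.5, 0, 0, -0.1163, 0, 0, 0, 2.5]

```text
t: 10.85
ee_pos: [0.5304, -0.1905, 0.0265]
eef_rot: [[-0.971, 0.238, -0.0], [0.238, 0.971, 0.0], [0.0, 0.0, -1.0]]
ft_force: [0.1, -0.7, -1.5]
width: 0.0344
finger_force: 25.0
```

Converted, 10 cm / 80 = 0.125, 8 cm / 80 = 0.1.

>>> move_arm:
  deltas: [0, 0, -0.0013, 0, 0, 0, 2.5, 0, 0, -0.0013, 0, 0, 0, 6.5, 0, 0, -0.0013, 0, 0, 0, 6.5, 0, 0, -0.0013, 0, 0, 0, 6.5, 0, 0, -0.0013, 0, 0, 0, 6.5, 0, 0, 0.05, 0, 0, 0, 6.5, 0, 0, 0.1, 0, 0, 0, 6.5, 0, 0, 0.125, 0, 0, 0, 7.5]

```text
t: 11.65
ee_pos: [0.5312, -0.19, 0.1292]
eef_rot: [[-0.972, 0.236, 0.003], [0.236, 0.972, -0.001], [-0.003, -0.001, -1.0]]
ft_force: [1.0, -0.2, -0.8]
width: 0.0693
finger_force: 0.0
```

Converted, 37 cm / 80 = 0.4625, 1 cm / 80 = 0.0125.

>>> move_arm:
  deltas: [0.0125, 0.4625, 0.0125, 0, 0, 0, 7.5, 0.0125, 0.4625, 0.0125, 0, 0, 0, 7.5, 0.0125, 0.4625, 0.0125, 0, 0, 0, 7.5, 0.0125, 0.4625, 0.0125, 0, 0, 0, 7.5, 0.0125, 0.4625, 0.0125, 0, 0, 0, 7.5, 0.0125, 0.4625, 0.0125, 0, 0, 0, 7.5, 0.0125, 0.4625, 0.0125, 0, 0, 0, 7.5, 0.0125, 0.4625, 0.0125, 0, 0, 0, 7.5]

```text
t: 12.45
ee_pos: [0.5401, 0.184, 0.1364]
eef_rot: [[-0.972, 0.234, 0.001], [0.234, 0.972, 0.001], [-0.0, 0.001, -1.0]]
ft_force: [-0.2, 0.2, -0.6]
width: 0.0755
finger_force: 0.0
```

```bash
python3 - <<'E'
from bench import r, eyes
import cv2,numpy as np
a=eyes.snapshot("scene")["image"][240:310,190:270,::-1];b=eyes.snapshot("top")["image"][220:290,360:440,::-1]
cv2.imwrite("pics/n2.png",cv2.resize(np.hstack([a,b]),(800,350),interpolation=cv2.INTER_CUBIC));print(r.sense()["ee_pos"])
E
```

```text
[0.54018009 0.18291434 0.13622004]
```

View pics/n2.png

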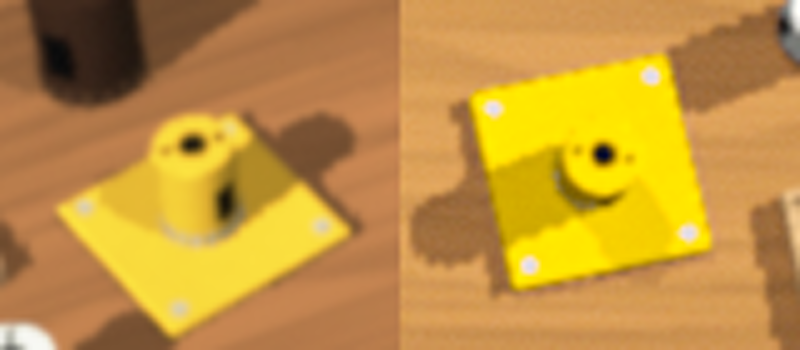

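The yellow saw stands flat on its plate (rim at (200,225) in the scene crop). Next is blue, to the free wood between the stands.

Converted, -11.4 cm / 80 = -0.1425, -8 cm / 80 = -0.1.

>>> move_arm:
  deltas: [0, -0.0025, -0.05, 0, 0, 0, 7.5, 0, -0.0025, -0.1, 0, 0, 0, 7.5, 0, -0.0025, -0.1425, 0, 0, 0, 7.5, 0, -0.0025, -0.1425, 0, 0, 0, 7.5, 0, -0.0025, -0.1425, 0, 0, 0, 3, 0, -0.0025, -0.1425, 0, 0, 0, 3, 0, -0.0025, -0.1425, 0, 0, 0, 3, 0, -0.0025, -0.1425, 0, 0, 0, 3]

```text
t: 13.35
ee_pos: [0.5411, 0.1783, 0.0236]
eef_rot: [[-0.972, 0.237, 0.002], [0.237, 0.972, 0.001], [-0.002, 0.001, -1.0]]
ft_force: [-0.3, 1.6, 0.7]
width: 0.0483
finger_force: 0.7
```

>>> move_arm:
  deltas: [0, 0, 0, 0, 0, 0, 3, 0, 0, 0, 0, 0, 0, 3, 0, 0, 0, 0, 0, 0, 3, 0, 0, 0, 0, 0, 0, 3, 0, 0, 0, 0, 0, 0, 3]

```text
t: 13.85
ee_pos: [0.541, 0.1784, 0.0233]
eef_rot: [[-0.972, 0.237, 0.002], [0.237, 0.972, 0.001], [-0.002, 0.001, -1.0]]
ft_force: [-0.4, -0.4, 7.6]
width: 0.0436
finger_force: 25.0
```

Converted, -8 cm / 80 = -0.1, 6 cm / 80 = 0.075.

>>> move_arm:
  deltas: [0, 0, 0.05, 0, 0, 0, 3, 0, 0, 0.1, 0, 0, 0, 3, 0.075, -0.1, 0.1, 0, 0, 0, 3, 0.075, -0.1, 0.1, 0, 0, 0, 3, 0.075, -0.1, 0.1, 0, 0, 0, 3, 0.075, -0.1, 0.1, 0, 0, 0, 3]

```text
t: 14.45
ee_pos: [0.6005, 0.0973, 0.1021]
eef_rot: [[-0.971, 0.238, -0.0], [0.238, 0.971, 0.0], [0.0, 0.0, -1.0]]
ft_force: [-0.1, 1.2, -1.4]
width: 0.0439
finger_force: 25.0
```

Converted, -8.6 cm / 80 = -0.1075, -8.5 cm / 80 = -0.1063.

>>> move_arm:
  deltas: [0, 0, -0.05, 0, 0, 0, 3, 0, 0, -0.0875, 0, 0, 0, 3, 0, 0, -0.1063, 0, 0, 0, 3, 0, 0, -0.1063, 0, 0, 0, 3, 0, 0, -0.1075, 0, 0, 0, 7, 0, 0, -0.1075, 0, 0, 0, 7, 0, 0, -0.1075, 0, 0, 0, 7, 0, 0, -0.1075, 0, 0, 0, 7]

```text
t: 15.25
ee_pos: [0.6008, 0.0983, 0.0169]
eef_rot: [[-0.972, 0.237, 0.001], [0.237, 0.972, 0.0], [-0.001, 0.0, -1.0]]
ft_force: [-0.4, 0.5, -0.6]
width: 0.068
finger_force: 0.0
```

Converted, -11.4 cm / 80 = -0.1425, 10 cm / 80 = 0.125.

>>> move_arm:
  deltas: [0, 0, 0.05, 0, 0, 0, 8.5, 0, 0, 0.1, 0, 0, 0, 8.5, -0.1425, -0.1, 0.125, 0, 0, 0, 8.5, -0.1425, -0.1, 0.125, 0, 0, 0, 8.5, -0.1425, -0.1, 0.125, 0, 0, 0, 8.5, -0.1425, -0.1, 0.125, 0, 0, 0, 8.5, -0.1425, -0.1, 0.125, 0, 0, 0, 8.5]

```text
t: 15.95
ee_pos: [0.4868, 0.0178, 0.117]
eef_rot: [[-0.971, 0.238, 0.002], [0.238, 0.971, -0.0], [-0.002, 0.0, -1.0]]
ft_force: [1.5, 0.1, 0.3]
width: 0.085
finger_force: 0.0
```

Converted, -9.4 cm / 80 = -0.1175, -7 cm / 80 = -0.0875.

>>> move_arm:
  deltas: [0, 0, -0.05, 0, 0, 0, 8.5, 0, 0, -0.0875, 0, 0, 0, 8.5, 0, 0, -0.1175, 0, 0, 0, 8.5, 0, 0, -0.1175, 0, 0, 0, 8.5, 0, 0, -0.1175, 0, 0, 0, 4, 0, 0, -0.1175, 0, 0, 0, 4, 0, 0, -0.1175, 0, 0, 0, 4, 0, 0, -0.1175, 0, 0, 0, 4]

```text
t: 16.75
ee_pos: [0.487, 0.0182, 0.0231]
eef_rot: [[-0.972, 0.236, 0.002], [0.236, 0.972, -0.0], [-0.002, 0.0, -1.0]]
ft_force: [1.2, -0.3, 0.5]
width: 0.0581
finger_force: 0.4
```

>>> move_arm:
  deltas: [0, 0, 0, 0, 0, 0, 4, 0, 0, 0, 0, 0, 0, 4, 0, 0, 0, 0, 0, 0, 4, 0, 0, 0, 0, 0, 0, 4, 0, 0, 0, 0, 0, 0, 4]

```text
t: 17.25
ee_pos: [0.487, 0.0182, 0.023]
eef_rot: [[-0.972, 0.237, 0.002], [0.237, 0.972, 0.0], [-0.002, 0.0, -1.0]]
ft_force: [0.3, 0.6, 7.3]
width: 0.0566
finger_force: 25.0
```

Converted, 16.6 cm / 80 = 0.2075, 10 cm / 80 = 0.125.

>>> move_arm:
  deltas: [0, 0, 0.0625, 0, 0, 0, 4, 0, 0, 0.1125, 0, 0, 0, 4, 0.0663, 0.2075, 0.125, 0, 0, 0, 4, 0.0663, 0.2075, 0.125, 0, 0, 0, 4, 0.0663, 0.2075, 0.125, 0, 0, 0, 4, 0.0663, 0.2075, 0.125, 0, 0, 0, 4, 0.0663, 0.2075, 0.125, 0, 0, 0, 4, 0.0663, 0.2075, 0.125, 0, 0, 0, 4]

```text
t: 18.05
ee_pos: [0.539, 0.1844, 0.1221]
eef_rot: [[-0.972, 0.235, -0.001], [0.235, 0.972, -0.0], [0.0, -0.0, -1.0]]
ft_force: [0.1, -0.3, -2.0]
width: 0.0568
finger_force: 25.0
```

Converted, -9.8 cm / 80 = -0.1225, -9 cm / 80 = -0.1125.

>>> move_arm:
  deltas: [0, -0.0025, -0.05, 0, 0, 0, 4, 0, -0.0025, -0.0875, 0, 0, 0, 4, 0, -0.0025, -0.1125, 0, 0, 0, 4, 0, -0.0025, -0.1225, 0, 0, 0, 4, 0, -0.0025, -0.1225, 0, 0, 0, 4]

```text
t: 18.55
ee_pos: [0.5392, 0.1811, 0.0239]
eef_rot: [[-0.971, 0.238, -0.001], [0.238, 0.971, -0.0], [0.001, -0.001, -1.0]]
ft_force: [1.0, -0.7, -1.8]
width: 0.057
finger_force: 25.0
```

Converted, 10 cm / 80 = 0.125, 9 cm / 80 = 0.1125.

>>> move_arm:
  deltas: [0, 0, 0, 0, 0, 0, 8, 0, 0, 0, 0, 0, 0, 8, 0, 0, 0, 0, 0, 0, 8, 0, 0, 0, 0, 0, 0, 8, 0, 0, 0.05, 0, 0, 0, 8, 0, 0, 0.1125, 0, 0, 0, 8, 0, 0, 0.125, 0, 0, 0, 8]

```text
t: 19.25
ee_pos: [0.5413, 0.1827, 0.129]
eef_rot: [[-0.972, 0.236, 0.007], [0.236, 0.972, 0.002], [-0.006, 0.003, -1.0]]
ft_force: [-0.2, -0.3, -0.1]
width: 0.08
finger_force: 0.0
```

Converted, -40 cm / 80 = -0.5, 8 cm / 80 = 0.1.

>>> move_arm:
  deltas: [0.075, -0.5, 0.1, 0, 0, 0, 8, 0.075, -0.5, 0.1, 0, 0, 0, 8, 0.075, -0.5, 0.1, 0, 0, 0, 8, 0.075, -0.5, 0.1, 0, 0, 0, 8, 0.075, -0.5, 0.1, 0, 0, 0, 8, 0.075, -0.5, 0.1, 0, 0, 0, 8, 0.075, -0.5, 0.1, 0, 0, 0, 8]

```text
t: 19.95
ee_pos: [0.5903, -0.1593, 0.1923]
eef_rot: [[-0.972, 0.237, 0.0], [0.237, 0.972, 0.0], [0.0, 0.0, -1.0]]
ft_force: [0.6, 0.4, -0.7]
width: 0.0799
finger_force: 0.0
```

```bash
python3 - <<'E'
from bench import r, eyes
import cv2,numpy as np,pickle
from h import *
s=eyes.snapshot("scene");t=eyes.snapshot("top");pickle.dump((s,t),open("b.pkl","wb"))
a=s["image"][190:290,290:430,::-1];b=t["image"][180:320,200:340,::-1]
cv2.imwrite("pics/b1.png",np.hstack([cv2.resize(a,(400,286),interpolation=cv2.INTER_CUBIC),cv2.resize(b,(400,400),interpolation=cv2.INTER_CUBIC)[57:343]]))
print(r.sense()["ee_pos"])
print(proj(t,[.601,.099,.046]),proj(s,[.601,.099,.046]))
E
```

```text
[ 0.59119439 -0.16268174  0.19279951]
[[270.62326928 217.73142604]] [[361.70824279 248.53767149]]
```

View pics/b1.png

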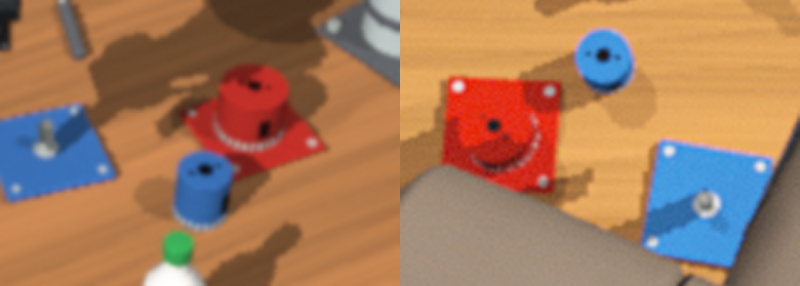

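Red stands on its own peg. Blue is at about (271,218) in the top view, as predicted.

Converted, 26.2 cm / 80 = 0.3275, -8 cm / 80 = -0.1.

>>> move_arm:
  deltas: [0.0113, 0.3275, -0.1, 0, 0, 0, 7.5, 0.0113, 0.3275, -0.1, 0, 0, 0, 7.5, 0.0113, 0.3275, -0.1, 0, 0, 0, 7.5, 0.0113, 0.3275, -0.1, 0, 0, 0, 7.5, 0.0113, 0.3275, -0.1, 0, 0, 0, 7.5, 0.0113, 0.3275, -0.1, 0, 0, 0, 7.5, 0.0113, 0.3275, -0.1, 0, 0, 0, 7.5, 0.0113, 0.3275, -0.1, 0, 0, 0, 7.5]

```text
t: 20.85
ee_pos: [0.599, 0.1051, 0.1119]
eef_rot: [[-0.972, 0.235, -0.001], [0.235, 0.972, -0.0], [0.001, -0.0, -1.0]]
ft_force: [-0.5, -0.7, -0.1]
width: 0.0753
finger_force: 0.0
```

Converted, -9.6 cm / 80 = -0.12, -7 cm / 80 = -0.0875.

>>> move_arm:
  deltas: [0.0013, -0.005, -0.05, 0, 0, 0, 7.5, 0.0013, -0.005, -0.0875, 0, 0, 0, 7.5, 0.0013, -0.005, -0.12, 0, 0, 0, 7.5, 0.0013, -0.005, -0.12, 0, 0, 0, 7.5, 0.0013, -0.005, -0.12, 0, 0, 0, 3, 0.0013, -0.005, -0.12, 0, 0, 0, 3, 0.0013, -0.005, -0.12, 0, 0, 0, 3, 0.0013, -0.005, -0.12, 0, 0, 0, 3]

```text
t: 21.65
ee_pos: [0.6009, 0.1006, 0.0172]
eef_rot: [[-0.972, 0.237, 0.002], [0.237, 0.972, 0.0], [-0.002, 0.001, -1.0]]
ft_force: [0.6, -0.5, 0.7]
width: 0.0483
finger_force: 0.0
```

>>> move_arm:
  deltas: [0, 0, 0, 0, 0, 0, 3, 0, 0, 0, 0, 0, 0, 3, 0, 0, 0, 0, 0, 0, 3, 0, 0, 0, 0, 0, 0, 3, 0, 0, 0, 0, 0, 0, 3]

```text
t: 22.15
ee_pos: [0.6008, 0.1006, 0.017]
eef_rot: [[-0.972, 0.236, 0.001], [0.236, 0.972, 0.0], [-0.001, 0.0, -1.0]]
ft_force: [-1.1, -1.2, 6.3]
width: 0.0439
finger_force: 25.0
```

Converted, -11.4 cm / 80 = -0.1425, 10 cm / 80 = 0.125.

>>> move_arm:
  deltas: [0, 0, 0.05, 0, 0, 0, 3, 0, 0, 0.1, 0, 0, 0, 3, -0.1425, -0.1025, 0.125, 0, 0, 0, 3, -0.1425, -0.1025, 0.125, 0, 0, 0, 3, -0.1425, -0.1025, 0.125, 0, 0, 0, 3, -0.1425, -0.1025, 0.125, 0, 0, 0, 3, -0.1425, -0.1025, 0.125, 0, 0, 0, 3]

```text
t: 22.85
ee_pos: [0.4866, 0.0183, 0.1167]
eef_rot: [[-0.971, 0.238, 0.001], [0.238, 0.971, 0.0], [-0.001, 0.0, -1.0]]
ft_force: [0.3, -0.2, -1.3]
width: 0.0438
finger_force: 25.0
```

Converted, -9.1 cm / 80 = -0.1138, -8.5 cm / 80 = -0.1063.

>>> move_arm:
  deltas: [0, -0.0025, -0.05, 0, 0, 0, 3, 0, -0.0025, -0.0875, 0, 0, 0, 3, 0, -0.0025, -0.1063, 0, 0, 0, 3, 0, -0.0025, -0.1138, 0, 0, 0, 3, 0, -0.0025, -0.1138, 0, 0, 0, 3]

```text
t: 23.35
ee_pos: [0.4872, 0.0172, 0.0246]
eef_rot: [[-0.972, 0.236, -0.0], [0.236, 0.972, 0.0], [0.0, 0.0, -1.0]]
ft_force: [-0.0, 0.6, -1.6]
width: 0.0435
finger_force: 25.0
```

Converted, 10 cm / 80 = 0.125, 9 cm / 80 = 0.1125.

>>> move_arm:
  deltas: [0, 0, 0, 0, 0, 0, 7, 0, 0, 0, 0, 0, 0, 7, 0, 0, 0, 0, 0, 0, 7, 0, 0, 0, 0, 0, 0, 7, 0, 0, 0.05, 0, 0, 0, 7, 0, 0, 0.1125, 0, 0, 0, 7, 0, 0, 0.125, 0, 0, 0, 7]

```text
t: 24.05
ee_pos: [0.488, 0.0166, 0.1293]
eef_rot: [[-0.972, 0.236, 0.006], [0.236, 0.972, -0.001], [-0.006, 0.001, -1.0]]
ft_force: [0.1, 0.5, -1.1]
width: 0.0696
finger_force: 0.0
```

Converted, -40 cm / 80 = -0.5, 10 cm / 80 = 0.125.

>>> move_arm:
  deltas: [-0.0375, -0.5, 0.125, 0, 0, 0, 7, -0.0375, -0.5, 0.125, 0, 0, 0, 7, -0.0375, -0.5, 0.125, 0, 0, 0, 7, -0.0375, -0.5, 0.125, 0, 0, 0, 7, -0.0375, -0.5, 0.125, 0, 0, 0, 7, -0.0375, -0.5, 0.125, 0, 0, 0, 7, -0.0375, -0.5, 0.125, 0, 0, 0, 7, -0.0375, -0.5, 0.125, 0, 0, 0, 7]

```text
t: 24.85
ee_pos: [0.4567, -0.3724, 0.2221]
eef_rot: [[-0.972, 0.237, 0.0], [0.237, 0.972, 0.0], [-0.0, 0.0, -1.0]]
ft_force: [0.3, 0.3, 0.0]
width: 0.0702
finger_force: 0.0
```

>>> move_arm:
  deltas: [0, 0, 0, 0, 0, 0, 7, 0, 0, 0, 0, 0, 0, 7, 0, 0, 0, 0, 0, 0, 7, 0, 0, 0, 0, 0, 0, 7]

```text
t: 25.25
ee_pos: [0.4576, -0.369, 0.2216]
eef_rot: [[-0.972, 0.235, -0.0], [0.235, 0.972, 0.001], [0.001, 0.001, -1.0]]
ft_force: [-0.2, -0.1, -0.3]
width: 0.0699
finger_force: 0.0
```

```bash
python3 - <<'E'
from bench import r, eyes
import cv2
s=eyes.snapshot("scene");t=eyes.snapshot("top")
cv2.imwrite("pics/e1.png",cv2.resize(s["image"][120:360,120:480,::-1],(800,533),interpolation=cv2.INTER_CUBIC))
cv2.imwrite("pics/e2.png",cv2.resize(t["image"][140:330,90:470,::-1],(800,400),interpolation=cv2.INTER_CUBIC))
E
```

```text
(no output)
```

View pics/e1.png

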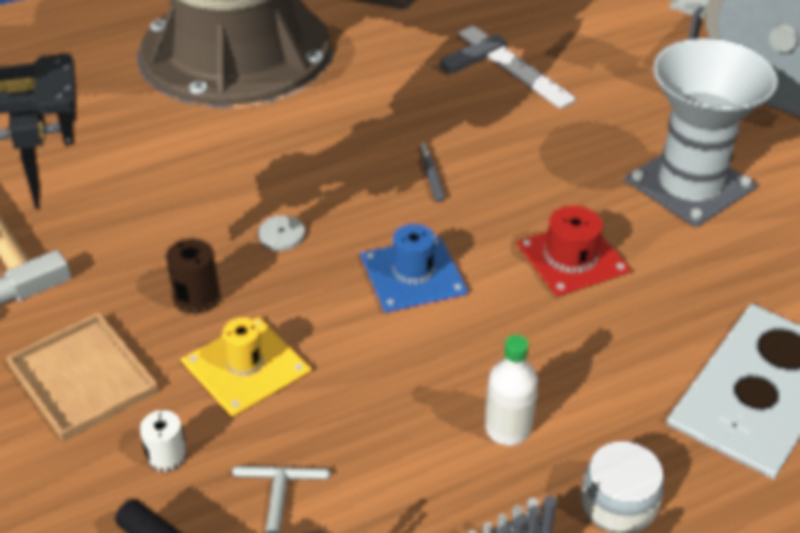

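View pics/e2.png

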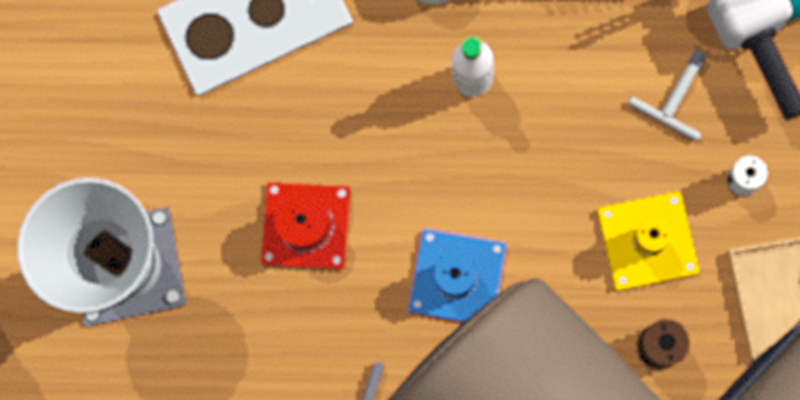

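All saws stand on their own pegs, the worn one lies in the pipe and the bottle is upright, so I'm handing in.

```bash
python3 -c "
from bench import r
print(r.hand_in())"
```

```text
the job is handed in; nothing more can be done
None
```

The job is handed in after about 25 s of the 122 s: in the last pictures the worn saw lies in the funnel's pipe, the red, blue and new yellow saws stand flat on their own pegs, and the bottle is upright; no verdict came back.

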